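# Fold down the loading step of the rack loader

### The arm

A 6-joint arm with a two-finger parallel gripper is mounted at the origin on the work surface. World frame = base frame: x ahead of the robot, y to its left, z up, the work surface at z = 0. Lengths are in mm, angles in rad, forces in N, time in s.
With the tool pointing down it reaches from about 300 to 750 mm from the base axis. Payload 8.5 kg.
Tool frame: the origin (TCP) lies midway between the tips of the shut fingers; the grasp point (between the pads) lies 19 mm behind it; z points along the fingers, x is the direction in which the jaws open and shut, and the axes are right-handed (so a half turn about z gives the same grasp; the last joint's range is limited). The gripper opens to 85 mm and grips with 20 to 120 N. Pads are 22 mm wide; open, the fingers measure 114 mm over their backs; the gripper's body (76 mm by 85 mm) begins 54 mm behind the grasp point. The pads swing forward as they close: fully open they stand 13 mm farther back than shut.
Start: joints at [1.038, 0.381, 1.297, -0, 1.464, -0.215], TCP at [171.854, 522.443, 231.322] pointing down, gripper open.
Joint ranges: [-3.11, 3.11], [-0.89, 2.33], [0.22, 2.48], [-1.42, 4.56], [0.17, 2.85], [-2.88, 2.88]. Speed limits (rad/s): [2.39, 2.39, 3.14, 3.14, 3.14, 3.14].

### API

Orientations are given as a 3x3 rotation matrix whose columns are the frame's x, y, z axes.
In Python, from bench import readout, viewer, job gives the robot as it stands.
- The arm moves only by the tool play_rows, never from a script. Its argument "plan" is one flat list of numbers, 7 for each row, row after row: the shift along the tool's x, y, z as a fraction of full scale, then the turn, a rotation vector about the tool's x, y, z as a fraction of full scale, then the closure, from 0 (fully open) to 1 (shut). In form: [x, y, z, ax, ay, az, claw, x, y, z, ax, ay, az, claw, ...]. A call has 1 to 12 rows; each row is the pose to reach, as a shift and turn from the pose measured when the call began, along the tool's axes at that moment; what a row does not reach only later rows make up. Full scale, the value 1, is 120 mm for a shift and 0.5 rad for a turn. A row lasts 1/12 s, in which the tool goes at most 41.7 mm and 7.16 degrees, less where a joint would pass 70% of its speed; a pose out of reach is approached as far as the arm can. A call with a number of a shift or a turn outside -1 to 1 is refused whole. A call with a gripper value outside its range is refused whole. The fingers move at their own pace and stop on an object; "squeeze" is the grip in N (left out, the last holds). Time passes only in rows, so rows that repeat a pose let the fingers close. It gives the time, the measured TCP pose, the force and the opening at its end, in the units of the state.
- readout.sense(): the state, without advancing time (a new reading comes with each control period).
- viewer.grab_frame(name): name is "side" or "top" or "wrist"; returns (picture, depth): 420x560x3 uint8, blue, green, red; 420x560 float32, mm along the optical axis (not along the pixel's ray), 0 where there is no reading.
- viewer.camera_params(name): a dict with "vertical_fov" (degrees; the focal length in pixels is half the picture's height over the tangent of half this angle, whatever the lens; pixels are square), "cx", "cy" (the principal point, pixels), "origin" and "rotation" of the camera in the world; the wrist camera has in their place "hand_eye" (4x4, takes a point from camera to tool coordinates, whose origin is the TCP and whose axes are the tool frame's). Camera axes: x right, y down, z forward; pixel columns grow to the right and rows downward; lengths in mm; the calibration is good to about 2 mm. The wrist camera is an equidistant fisheye: a pixel r from the principal point sees the ray r / f radians off the axis. A picture is of the moment at which its call begins: read the wrist's pose just before it. camera_params takes no time and is no camera call.
- job.hand_in(): hands the job in, once; it reports no verdict.
The state is a dict: "t": time; "joint_positions": joint angles; "qd": joint speeds; "joint_efforts": joint torques, N m; "eef_pos": TCP position; "tool_rot": TCP orientation; "force": force on the tool from outside, world axes, zero at the start; "wrist_torque": the same for the moment, N m; "width": finger opening in mm.
Only numpy, scipy, OpenCV 4.12 (cv2) and the standard library are available. Lean on these libraries where they do the work, as an engineer would, in place of code of your own. Each camera call takes 0.05 s, during which the arm holds its last target.

### The job

Fold down the wide loading step, on the wider of the two rack loaders, so that a tube rack can be slid in over it: push it forward past the point where its spring changes over, so that it snaps fully down to its level stop, then let go of it. Leave the narrow loader's step standing up, and do not shift the loaded tube rack.

Things in the scene. Friction and masses are not known exactly. Their poses are not given: they have to be found in the camera images.
- wide_loader: Wider of two white rack loaders fixed to the bench, left or right. Origin: on the bench below the middle of its step's hinge axis, which is 60 mm up and runs along y. +x points back over the deck: 150 mm wide, 8 to 162 mm behind the hinge, top 58 mm up, two rails 66 mm high at y = +-57 mm, nothing taller. The step leans over the deck with free room behind; its spring is outside, at y = +81 mm.
- wide_step (a joint): Hinge of the wide step, an aluminium plate 120 wide, 8 thick, free edge 105 mm from the axis. Rad: 0 as found, leaning 25 deg back (edge 155 mm above bench, 44 behind hinge); 0.44 upright (edge rises to 165: push within 30 mm of it to keep the hand clear); 2.007 stop, level, on the -x side. Pushes back (up to 0.42 Nm, 5 N near the edge) until about 0.73, then snaps down by itself in 0.5 s.
- narrow_step (a joint): Hinge of the step on the narrow loader, built like the wide one, but 80 mm wide with a step only 50 mm wide. It stands on the other side, 0.24 to 0.5 m sideways from the wide loader. Same values: 0 = standing up, leaning back (as found). It must stay up.
- tube_rack: Loose yellow tube rack, 200 x 62 mm, with capped tubes, 96 mm high over the caps, standing on the bench to the left of both loaders, its length roughly along world x. Origin: centre of its underside. It must stay where it is.

How it is judged:
By the outcome, as a careful person would: the job done as asked, in the order asked, and still so for the second after the job is handed in, with the robot touching nothing.
It also fails if it takes over 27 s, if anything falls off the work surface, if the arm or the gripper's body presses on something with over 40 N, if the wrist force passes 120 N, or if a joint passes its speed limit or range.

## Working session

There is one attempt and no reset: what is moved stays moved. The work goes in short steps, Python scripts to look and compute and a tool call to move; the robot and the scene stay as the last step left them, time stands still between calls to the robot, and variables do not carry over. Pictures are saved under pics/ and viewed, and the job is handed in when it is done.

Besides the shell and the picture viewer there is one more tool, called as a command line: name --argument value ..., lists and objects as JSON in quotes. play_rows: Moves the arm, as the interface text tells. Shift numbers are shares of 120 mm and turn numbers shares of 0.5 rad, none past 1 either way. Its arguments: {"type":"object","properties":{"plan":{"type":"array"},"squeeze":{"type":"number"}},"required":["plan"]}

```bash
mkdir -p pics; python3 - <<'E'
from bench import readout, viewer, job
import cv2,numpy as np
s=readout.sense();print(s)
for n in("side","top"):
    im,d=viewer.grab_frame(n);cv2.imwrite(f"pics/{n}0.png",im);np.save(f"pics/{n}0.npy",d);print(n,viewer.camera_params(n))
print(viewer.camera_params("wrist"))
E
```

```text
{'t': 0.0, 'joint_positions': array([ 1.03770865e+00,  3.81200221e-01,  1.29827609e+00,  1.60951788e-05,
        1.46359631e+00, -2.15269485e-01]), 'qd': array([ 2.35108068e-04,  1.76111347e-03, -9.25047889e-05, -7.92713221e-04,
        1.40035980e-03,  2.76445694e-04]), 'joint_efforts': array([ 1.69285533e-03, -4.48455441e+01, -2.31285596e+01, -3.17928391e-05,
        4.68548475e-03,  3.90016442e-05]), 'eef_pos': array([171.69976055, 522.19949606, 230.70434222]), 'tool_rot': array([[ 3.12495860e-01,  9.49918813e-01, -7.65893797e-04],
       [ 9.49918026e-01, -3.12496623e-01, -1.26647674e-03],
       [-1.44238931e-03, -3.31767584e-04, -9.99998905e-01]]), 'force': array([ 0.2159648 ,  0.27734207, -0.40099815]), 'wrist_torque': array([ 0.05034597, -0.01723535, -0.0121502 ]), 'width': 85.38062884346841}
side {'vertical_fov': 50.0224534658357, 'cx': 270.1696841060529, 'cy': 206.64908382423042, 'origin': array([ 233.24976957, -526.92131592,  658.38291682]), 'rotation': array([[ 0.90356181, -0.24996342,  0.34798612],
       [-0.42788778, -0.56831851,  0.70279877],
       [ 0.02209297, -0.78392114, -0.6204672 ]])}
top {'vertical_fov': 44.04650529223827, 'cx': 275.2069011369125, 'cy': 205.34658189575845, 'origin': array([ 352.39235137,  127.71982641, 1519.80999721]), 'rotation': array([[ 0.01105154, -0.99087944,  0.13429742],
       [-0.99993693, -0.0106827 ,  0.0034667 ],
       [-0.00200042, -0.13432727, -0.990935  ]])}
{'vertical_fov': 65.70646984690485, 'cx': 277.45861676924244, 'cy': 206.6517804472637, 'hand_eye': array([[ 9.99999510e-01,  9.30590495e-04, -3.36231869e-04,
        -6.87197016e-01],
       [-8.02027031e-04,  9.61339323e-01,  2.75365326e-01,
        -7.05178338e+01],
       [ 5.79485273e-04, -2.75364922e-01,  9.61339599e-01,
        -1.43339366e+02],
       [ 0.00000000e+00,  0.00000000e+00,  0.00000000e+00,
         1.00000000e+00]])}
```

View pics/side0.png

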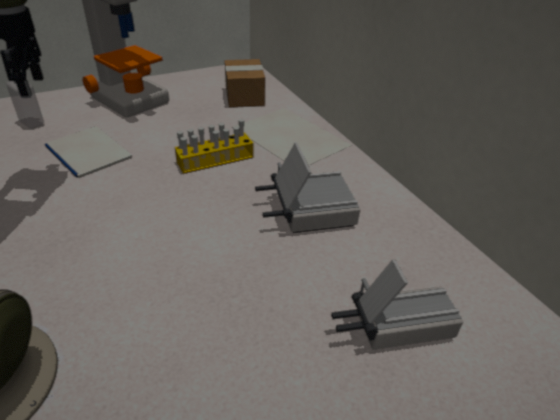

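View pics/top0.png

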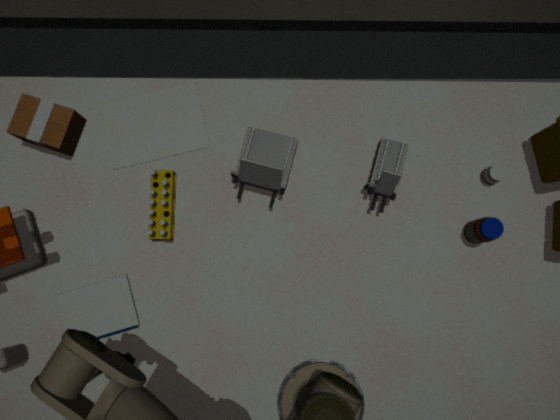

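The side view shows the wide loader at about (315,190), the narrow one at (405,310) and the yellow rack at (215,150). In the top view they are at (265,160), (388,170) and (162,205). I'll zoom in and measure.

```bash
cat > h.py <<'E'
import numpy as np,cv2
from bench import viewer
def ray(n,u,v):
    c=viewer.camera_params(n);f=210/np.tan(np.radians(c['vertical_fov']/2))
    d=np.array([(u-c['cx'])/f,(v-c['cy'])/f,1]);return np.array(c['origin']),np.array(c['rotation'])@d
def depthpts(n,d):
    c=viewer.camera_params(n);f=210/np.tan(np.radians(c['vertical_fov']/2))
    v,u=np.mgrid[0:420,0:560]
    p=np.dstack([(u-c['cx'])/f*d,(v-c['cy'])/f*d,d])
    return p@np.array(c['rotation']).T+np.array(c['origin'])
def plane(n,u,v,z):
    o,d=ray(n,u,v);return o+d*(z-o[2])/d[2]
E
python3 - <<'E'
from h import *
t=cv2.imread('pics/top0.png')[110:215,215:315];cv2.imwrite('pics/topz.png',cv2.resize(t,None,fx=5.5,fy=5.5,interpolation=cv2.INTER_CUBIC))
t=cv2.imread('pics/side0.png')[135:240,245:365];cv2.imwrite('pics/sidez.png',cv2.resize(t,None,fx=5.5,fy=5.5,interpolation=cv2.INTER_CUBIC))
P=depthpts('top',np.load('pics/top0.npy'))
np.set_printoptions(suppress=True,precision=0,linewidth=200)
for v in range(120,206,4): print(v,' '.join(f"{P[v,u,2]:.0f}" for u in range(225,305,4)))
print(P[160,265],P[200,162],P[180,388])
E
```

```text
120 6 -2 0 4 -3 -3 2 0 1 -1 -4 6 0 -2 -6 0 6 -3 3 -5
124 2 2 2 5 1 -3 4 -2 4 0 -7 5 -5 -2 4 1 4 -5 5 1
128 -1 -3 -3 2 2 -0 59 69 0 2 -2 -1 -2 -3 6 -3 3 1 -2 1
132 0 -7 1 -2 3 -4 64 69 52 68 60 57 8 2 0 4 -1 -2 -8 -2
136 1 0 -3 -1 -1 3 58 55 56 60 61 59 53 55 59 57 -3 3 4 -4
140 3 5 2 5 -5 56 55 57 58 58 54 57 53 55 59 57 56 63 53 -1
144 1 4 -2 -6 -1 53 68 57 56 66 57 61 59 58 62 59 59 63 35 3
148 -1 2 2 -4 -5 57 67 56 57 60 61 58 57 63 56 53 67 63 -7 -1
152 -2 -1 4 5 3 60 54 59 62 55 59 57 53 55 58 50 64 55 1 -5
156 -0 -0 -4 1 44 70 61 55 55 56 59 56 56 62 56 58 59 56 -2 -0
160 0 2 -5 -4 155 156 158 56 54 54 60 64 57 58 56 67 62 -1 -1 2
164 -5 -0 -1 -4 138 142 144 150 153 160 158 56 57 58 58 65 59 2 4 6
168 1 3 2 61 120 127 129 131 139 147 150 149 152 153 159 57 54 1 2 -1
172 -1 -0 89 84 101 108 116 122 121 125 134 134 138 148 150 56 56 -1 1 -2
176 -2 3 54 59 88 93 97 100 105 110 112 112 125 126 129 59 3 -2 -3 -1
180 6 3 64 67 66 75 79 81 89 93 93 99 100 102 115 58 2 1 3 -2
184 -7 4 -2 6 50 -2 64 67 75 73 82 85 94 96 63 54 2 -1 4 1
188 -1 3 -2 1 47 -2 -3 -1 6 57 64 64 71 81 69 55 8 -0 6 -5
192 1 2 2 -9 55 1 -3 -7 2 -0 -5 -1 53 62 67 2 -10 1 1 0
196 4 -2 -3 1520 -4 3 -0 -2 0 -1 9 1 58 -1 3 -0 -4 5 -1 2
200 0 1 1 -3 2 2 2 4 -3 -4 6 -3 54 1 1 -3 -4 -1 -1 -2
204 1 -6 -5 1 -2 -2 -3 -0 -0 0 4 2 51 6 -0 0 4 0 -3 1
[681. 164.  60.] [557. 446.  98.] [ 615. -175.  123.]
```

View pics/topz.png

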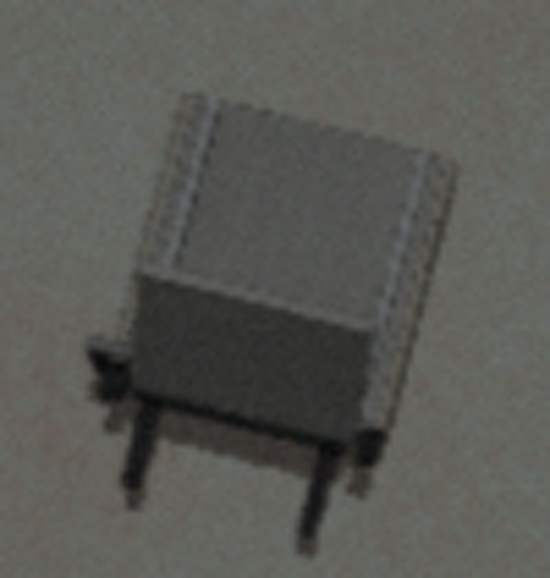

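View pics/sidez.png

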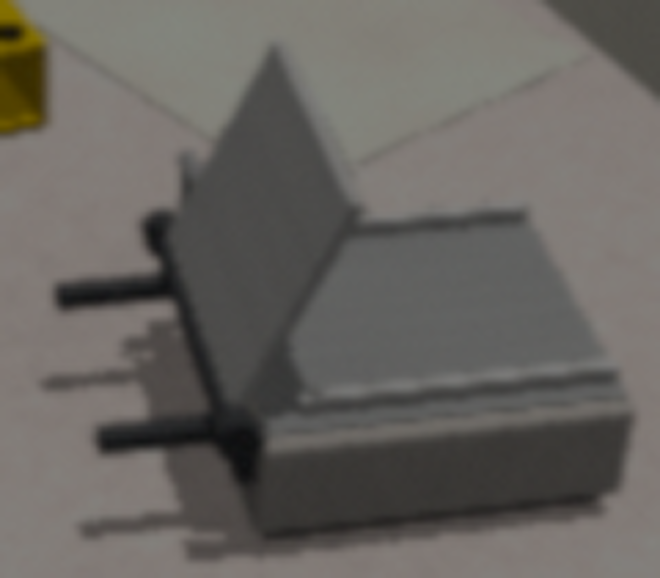

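```bash
python3 - <<'E'
from h import *
from bench import readout
np.set_printoptions(suppress=True,precision=3,linewidth=200)
z=lambda x,y:(215+x/5.5-.4,110+y/5.5-.4)
L=plane('top',*z(137,271),155);R=plane('top',*z(375,328),155)
print('edge L,R',L,R,np.linalg.norm(L-R))
# side
zs=lambda x,y:(245+x/5.5-.4,135+y/5.5-.4)
for a in((275,43),(358,212)): print('side',plane('side',*zs(*a),155))
# deck far corners & depth plane of step
for a in((185,95),(455,160)): print('deck far',plane('top',*z(*a),58))
P=depthpts('top',np.load('pics/top0.npy'))
m=np.zeros((420,560),np.uint8)
q=np.array([z(145,285),z(368,338),z(355,425),z(145,390)]).round().astype(int)
cv2.fillPoly(m,[q],1);m=cv2.erode(m,np.ones((3,3)))
X=P[m>0];c=X.mean(0);n=np.linalg.svd(X-c)[2][2];n*=np.sign(n[2]);print('plane',c,n,np.degrees(np.arccos(n[2])),(X-c)@n@np.ones(1) if 0 else np.std((X-c)@n))
y=(L-R)[:2];y/=np.linalg.norm(y);x=np.array([y[1],-y[0]]);print('x axis edge',x,np.arctan2(x[1],x[0]),'normal yaw',np.arctan2(-n[1],-n[0]))
mid=(L+R)/2;print('mid',mid,'hinge',mid[:2]-44*x)
# hinge from plane: point at z=60 along plane
s=(c[2]-60)/ (n[0]*0+np.cos(np.arccos(n[2])-np.pi/2)) if 0 else 0
E
```

```text
edge L,R [662.283 229.762 155.   ] [635.163 113.288 155.   ] 119.58938197214296
side [662.518 227.724 155.   ]
side [633.965 108.875 155.   ]
deck far [779.4   213.616  58.   ]
deck far [745.684  71.025  58.   ]
plane [626.485 175.452 117.907] [ 0.964 -0.223  0.143] 81.78951688847278 12.824654025221468
x axis edge [ 0.974 -0.227] -0.22876673981202128 normal yaw 2.9147693324537802
mid [648.723 171.525 155.   ] hinge [605.87  181.503]
```

The step's edge measures 119.6 mm wide, against 120 given. The side view agrees to within 2–4 mm. The hinge is near (605.5, 180.5) with loader yaw −0.229. Next I approach behind the edge from above, fingers shut.

play_rows --plan '[-0.1,0.33,0,0,0,-0.09,1,-0.2,0.66,0,0,0,-0.18,1,-0.3,0.99,0,0,0,-0.18,1,-0.3,0.99,0,0,0,-0.18,1,-0.3,0.99,0,0,0,-0.18,1]' --squeeze 40

```text
t: 0.52
eef_pos: [274.7, 449.9, 230.5]
tool_rot: [[0.229, 0.973, -0.001], [0.973, -0.229, -0.002], [-0.002, -0.001, -1.0]]
force: [-1.2, 0.5, 0.8]
width: 25.6
```

```bash
cat > w.py <<'E'
import numpy as np
from bench import readout
np.set_printoptions(suppress=True,precision=3)
s=readout.sense();R=s['tool_rot'];p=s['eef_pos']
H=np.array([605.5,180.5,0]);x=np.array([.974,-.227,0]);y=np.array([.227,.974,0])
d=p-H;print(s['t'],'tcp',p,'loader',d@x,d@y,p[2],'F',s['force'],'w',s['width'],'R',R.tolist())
T=H+75*x+np.array([0,0,230]);print('to go tool/120',R.T@(T-p)/120)
E
python3 w.py
```

```text
0.5167 tcp [274.685 449.864 230.484] loader -383.35933123299094 187.26594296013306 230.4844332600858 F [-1.223  0.51   0.773] w 25.556743947962275 R [[0.22943956577236987, 0.9733220276606187, -0.0013100109952934068], [0.9733210523633343, -0.229441549274352, -0.001644534255223881], [-0.0019012323681784165, -0.0008977400551301659, -0.999997789686695]]
to go tool/120 [-1.551  3.823  0.004]
```

play_rows --plan '[-0.13,0.32,0,0,0,0,1,-0.26,0.64,0,0,0,0,1,-0.39,0.96,0,0,0,0,1,-0.39,0.96,0,0,0,0,1]'

```text
t: 0.85
eef_pos: [379.9, 375.5, 230.0]
tool_rot: [[0.233, 0.972, -0.0], [0.972, -0.233, -0.003], [-0.003, 0.0, -1.0]]
force: [0.4, -0.1, 0.3]
width: -0.2
```

play_rows --plan '[-0.13,0.32,0,0,0,0,1,-0.26,0.64,0,0,0,0,1,-0.39,0.96,0,0,0,0,1,-0.39,0.96,0,0,0,0,1]'

```text
t: 1.18
eef_pos: [484.6, 300.7, 229.4]
tool_rot: [[0.236, 0.972, 0.0], [0.972, -0.236, -0.004], [-0.004, 0.001, -1.0]]
force: [0.0, -0.3, 0.3]
width: 0.1
```

play_rows --plan '[-0.13,0.32,0,0,0,0,1,-0.26,0.64,0,0,0,0,1,-0.39,0.96,0,0,0,0,1,-0.39,0.96,0,0,0,0,1]'

```text
t: 1.52
eef_pos: [589.1, 225.4, 228.3]
tool_rot: [[0.24, 0.971, 0.0], [0.971, -0.24, -0.005], [-0.005, 0.001, -1.0]]
force: [0.1, 0.4, 0.2]
width: -0.1
```

```bash
python3 w.py
```

```text
1.5167 tcp [589.059 225.401 228.341] loader -26.206467144831556 40.00124074792413 228.34077513116134 F [0.066 0.353 0.17 ] w -0.05284990536143886 R [[0.23964945936599727, 0.9708594433903693, 0.0002789360618868573], [0.9708486433550687, -0.2396454159853333, -0.004794402240003203], [-0.0045878449415348455, 0.0014197806020656081, -0.9999884678844224]]
to go tool/120 [-0.322  0.848 -0.011]
```

play_rows --plan '[-0.11,0.3,0,0,0,0.01,1,-0.22,0.6,0,0,0,0.02,1,-0.32,0.91,0,0,0,0.02,1,-0.32,0.91,0,0,0,0.02,1,-0.32,0.91,0,0,0,0.02,1,-0.32,0.91,0,0,0,0.02,1]'

```text
t: 2.02
eef_pos: [685.1, 163.7, 228.3]
tool_rot: [[0.248, 0.969, -0.001], [0.969, -0.248, -0.004], [-0.004, 0.0, -1.0]]
force: [-0.4, -0.2, 0.6]
width: 0.1
```

```bash
python3 w.py; python3 - <<'E'
from h import *
im,d=viewer.grab_frame('wrist');cv2.imwrite('pics/w1.png',im)
im,d=viewer.grab_frame('side');cv2.imwrite('pics/s1.png',cv2.resize(im[60:260,200:420],None,fx=3,fy=3))
E
```

```text
2.0167 tcp [685.098 163.675 228.254] loader 81.34739098688075 1.6810643737443212 228.25351829228154 F [-0.42  -0.221  0.582] w 0.13997403027535557 R [[0.24798470057912028, 0.9687635578832432, -0.0008701701467495887], [0.9687535981221082, -0.2479861031490901, -0.004399860270273603], [-0.004478214393388504, 0.0002481175710715825, -0.999989941966177]]
to go tool/120 [-0.015 -0.052 -0.014]
```

View pics/w1.png

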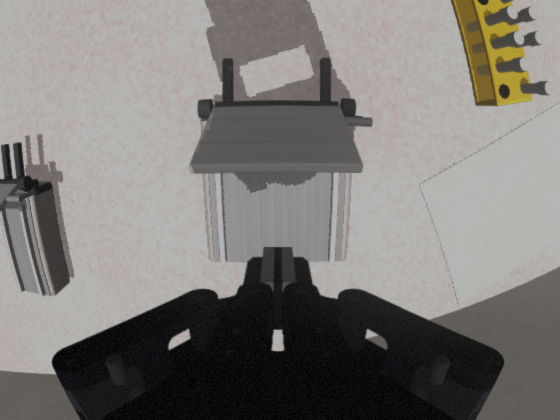

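View pics/s1.png

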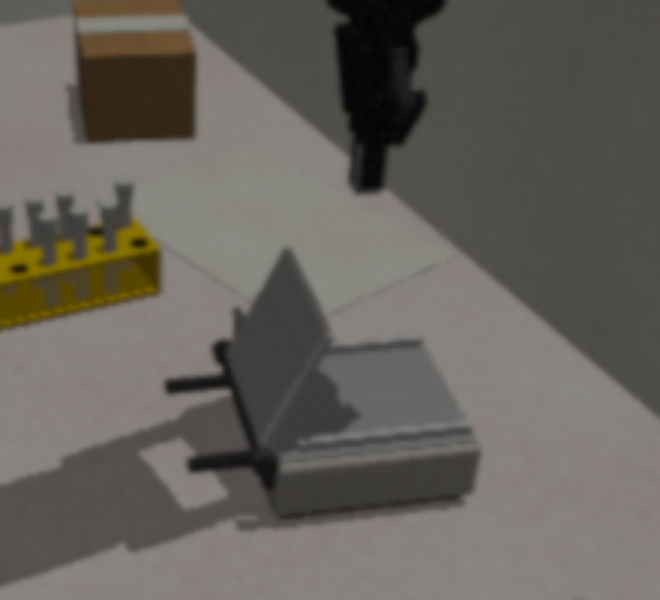

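The wrist view shows the step's free edge at row about 168, columns 193–361. The shut fingers (col 277, row ~255) are centred behind it. The side view shows the step still up. Now down to z ≈ 140.

play_rows --plan '[0,0,0.2,0,0,-0.02,1,0,0,0.4,0,0,-0.03,1,0,0,0.6,0,0,-0.03,1,0,0,0.74,0,0,-0.03,1,0,0,0.74,0,0,-0.03,1,0,0,0.74,0,0,-0.03,1]'

```text
t: 2.62
eef_pos: [684.2, 164.4, 140.8]
tool_rot: [[0.232, 0.973, -0.0], [0.973, -0.232, -0.004], [-0.004, 0.001, -1.0]]
force: [0.1, 0.9, 0.7]
width: 0.1
```

```bash
python3 w.py; python3 - <<'E'
from h import *
im,d=viewer.grab_frame('side');cv2.imwrite('pics/s2.png',cv2.resize(im[60:260,200:420],None,fx=3,fy=3))
E
```

```text
2.6167 tcp [684.167 164.45  140.799] loader 80.26461786856926 2.2243216887840163 140.79867800224372 F [0.129 0.934 0.709] w 0.09984981770742793 R [[0.23159410123791171, 0.9728124668763874, -0.00027669781580474793], [0.9728025599749929, -0.23159301019166018, -0.0044561122591161096], [-0.0043990428395445395, 0.0007628369701108835, -0.9999900332012578]]
to go tool/120 [-0.022 -0.043 -0.743]
```

View pics/s2.png

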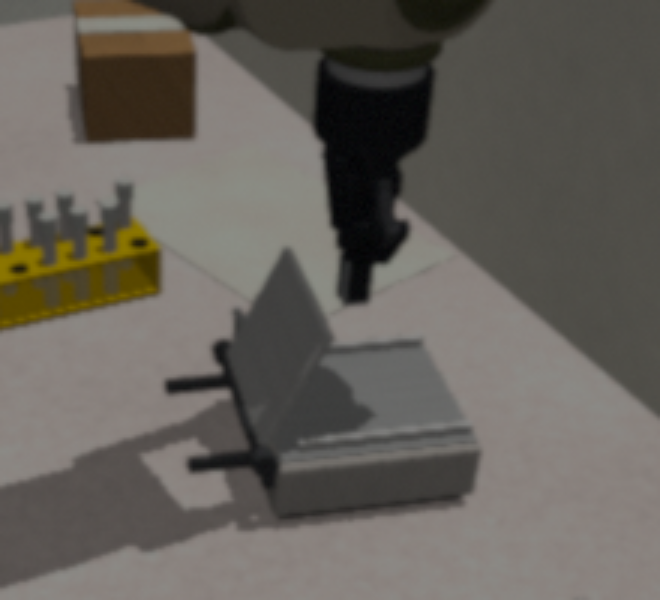

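The fingers stand just behind the edge, clear of it. Now push forward gently.

play_rows --plan '[0,-0.05,0,0,0,0,1,0,-0.1,0,0,0,0,1,0,-0.15,0,0,0,0,1,0,-0.2,0,0,0,0,1,0,-0.25,0,0,0,0,1,0,-0.29,0,0,0,0,1,0,-0.33,0,0,0,0,1,0,-0.37,0,0,0,0,1,0,-0.41,0,0,0,0,1,0,-0.45,0,0,0,0,1,0,-0.48,0,0,0,0,1,0,-0.5,0,0,0,0,1]'

```text
t: 3.67
eef_pos: [625.7, 178.4, 141.7]
tool_rot: [[0.232, 0.973, 0.001], [0.973, -0.232, -0.004], [-0.004, 0.002, -1.0]]
force: [2.2, 0.3, 1.6]
width: -0.1
```

```bash
python3 w.py; python3 - <<'E'
from h import *
im,d=viewer.grab_frame('side');cv2.imwrite('pics/s3.png',cv2.resize(im[60:260,200:420],None,fx=3,fy=3))
E
```

```text
3.6667 tcp [625.739 178.411 141.728] loader 20.187061604545434 2.559984360984405 141.72785966704245 F [2.226 0.26  1.562] w -0.09979460222911656 R [[0.23160934658855126, 0.9728077404233748, 0.0014868574888612384], [0.9728012692925727, -0.2316012203711171, -0.004308733615406962], [-0.0038472114035520764, 0.002444359829709891, -0.9999896119807641]]
to go tool/120 [-0.022  0.459 -0.734]
```

View pics/s3.png

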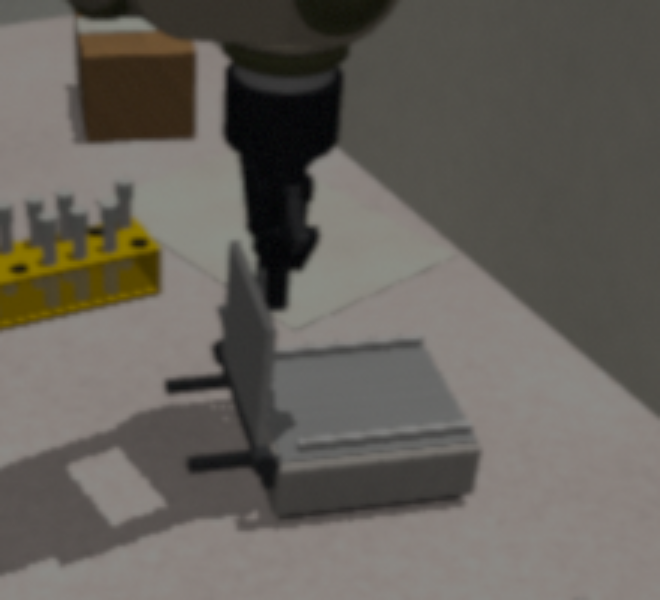

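The step is now almost upright, with the fingers on its back near the top and a force of about 2 N. I'll continue past the changeover.

play_rows --plan '[0,-0.05,0,0,0,0,1,0,-0.1,0,0,0,0,1,0,-0.15,0,0,0,0,1,0,-0.2,0,0,0,0,1,0,-0.25,0,0,0,0,1,0,-0.29,0,0,0,0,1,0,-0.33,0,0,0,0,1,0,-0.37,0,0,0,0,1,0,-0.41,0,0,0,0,1,0,-0.43,0,0,0,0,1,0,-0.43,0,0,0,0,1,0,-0.43,0,0,0,0,1]'

```text
t: 4.72
eef_pos: [575.3, 190.4, 141.6]
tool_rot: [[0.231, 0.973, 0.001], [0.973, -0.231, -0.004], [-0.004, 0.002, -1.0]]
force: [0.6, 0.4, -0.5]
width: -0.0
```

```bash
python3 w.py; python3 - <<'E'
from h import *
im,d=viewer.grab_frame('side');cv2.imwrite('pics/s4.png',cv2.resize(im[60:260,200:420],None,fx=3,fy=3))
E
```

```text
4.7167 tcp [575.338 190.445 141.649] loader -31.63580482194165 2.8398407233831553 141.6486521167072 F [ 0.576  0.44  -0.543] w -0.02744311729958144 R [[0.23141152614752777, 0.9728551694827645, 0.0012348185022413684], [0.9728480537113011, -0.23140434575582514, -0.004323558193425088], [-0.00392045357139481, 0.0022018119765203977, -0.9999898909828112]]
to go tool/120 [-0.022  0.89  -0.734]
```

View pics/s4.png

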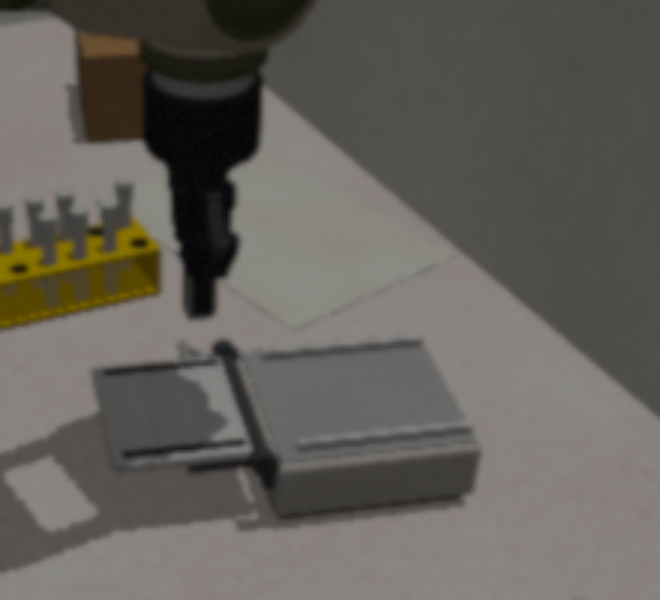

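The step has snapped down. I'll raise the hand clear and check everything.

play_rows --plan '[0,0,-0.25,0,0,0,1,0,0,-0.5,0,0,0,1,0,0.2,-0.75,0,0,0,1,0,0.4,-0.8,0,0,0,1,0,0.6,-0.8,0,0,0,1,0,0.8,-0.8,0,0,0,1,0,0.95,-0.8,0,0,0,1,0,0.95,-0.8,0,0,0,1,0,0.95,-0.8,0,0,0,1]'

```text
t: 5.52
eef_pos: [686.7, 164.0, 236.8]
tool_rot: [[0.232, 0.973, 0.0], [0.973, -0.232, -0.004], [-0.004, 0.001, -1.0]]
force: [0.3, 0.6, 0.2]
width: -0.1
```

```bash
python3 w.py; python3 - <<'E'
from h import *
o=cv2.imread('pics/side0.png')
im,d=viewer.grab_frame('side');cv2.imwrite('pics/s5.png',im)
P=depthpts('side',d)
H=np.array([605.5,180.5,0]);x=np.array([.974,-.227,0]);y=np.array([.227,.974,0])
Q=(P-H);X=Q@x;Y=Q@y
for a in range(-105,-5,10):
    m=(abs(X-a)<5)&(abs(Y)<40)&(Q[...,2]>20);print(a,m.sum(),np.median(Q[...,2][m]) if m.any() else None)
for n,(a,b,c,e) in {'narrow':(250,350,325,470),'rack':(115,175,170,260)}.items():
    print(n,'mean diff',np.abs(im[a:b,c:e].astype(int)-o[a:b,c:e]).mean(),(np.abs(im[a:b,c:e].astype(int)-o[a:b,c:e]).max(2)>40).sum())
    y_=lambda I:cv2.moments(cv2.inRange(cv2.cvtColor(I,cv2.COLOR_BGR2HSV),(20,150,60),(35,255,255))[115:175,170:260],True)
a,b=y_(o),y_(im);print([(k['m10']/k['m00'],k['m01']/k['m00'],k['m00']) for k in(a,b)])
E
python3 w.py
```

```text
5.5167 tcp [686.683 163.998 236.825] loader 82.8176920639747 2.355934520179938 236.82525132850813 F [0.293 0.587 0.151] w -0.0864529766421202 R [[0.23224288376569377, 0.97265780836001, 0.00017543231264173108], [0.9726488284832198, -0.2322399563600712, -0.0043427088427018075], [-0.004183227272655897, 0.0011791972583529884, -0.9999905550071018]]
to go tool/120 [-0.02  -0.065  0.057]
-105 28 63.50530684949945
-95 103 64.81448974885234
-85 100 64.7225252340578
-75 100 64.71403715557426
-65 101 64.7425961875092
-55 102 64.52008409579571
-45 100 64.69432597346491
-35 113 64.631032619586
-25 100 64.67460784223601
-15 99 64.50318969256705
narrow mean diff 5.267333333333333 0
rack mean diff 4.9585185185185185 0
[(44.401875901875904, 38.47258297258297, 1386.0), (44.46848739495798, 38.47408963585434, 1428.0)]
5.5667 tcp [686.066 164.414 237.406] loader 82.12252832117893 2.621150682952223 237.4060191642813 F [0.411 0.268 0.047] w 0.23816645844184386 R [[0.23168460577969227, 0.9727908278246847, 0.0004987432937912046], [0.972782495435198, -0.23168042217444568, -0.00428935379042561], [-0.00405709496775886, 0.0014789459879001453, -0.9999906763061281]]
to go tool/120 [-0.022 -0.059  0.062]
```

View pics/s5.png

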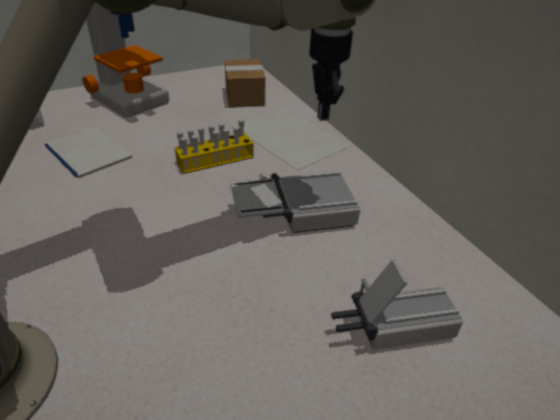

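The wide step is level: about 64.5 mm high along its whole length at (260,195). The narrow step still stands at (382,290), the rack at (215,150) is unmoved, and the hand is clear.

```bash
python3 -c "
from bench import job
print(job.hand_in())"
```

```text
the job is handed in; nothing more can be done
None
```

I folded the wide loading step down to its level stop and handed the job in, about 5.6 s into the 27 s limit. I pushed near its free edge from behind with shut fingers, until it passed the spring's changeover and snapped down. I then raised the hand about 95 mm and moved it clear.

My last checks, from a side picture taken after the hand was clear:
- **Wide step:** level, with its top at 64.5–64.8 mm along its length. The outermost strip, at the very edge, read 63.5 mm.
- **Narrow step:** still standing, with no significant pixel change from the first picture.
- **Tube rack:** not moved; its centre in the picture shifted by less than 0.1 pixel.
- **Force:** about 0.5 N at the wrist with the hand clear, and about 2.7 N at the one reading taken during the push.

One early check disagreed. A depth-plane fit to the step had a large scatter (13 mm), so I did not use it for position. Its direction matched the edge measurement, which both cameras agreed on to within 2–5 mm.

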